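Shut a filter rig's throttle lever onto its seat, then set it to the green tab

TASK

Re-set the throttle valve on the filter rig: first push the red lever clockwise (seen from above) until you feel it meet the rubber seat hidden inside the valve, and lean on it there steadily with about 15 N for about half a second, never forcing it harder than 25 N. Then push the lever back open until it points at the green tab on the dial, leave it there, and do not disturb the wrench, the penlight or the spare cartridge.

Things in the scene. Friction and masses are not known exactly. Their poses are not given: they have to be found in the camera images.
- rig: Fixed filter rig. Origin on the table under the lever's vertical hinge axis, z up. Brass valve on a 170 x 200 x 12 mm base; white dial disc, radius 118 mm, top at z 96 mm, centred on the hinge. Behind (its +x): cream block 60 x 360 x 85 mm, front at x = 125 mm, gauge on it at y = 120 mm up to z 155 mm; then three white filter housings up to 98 mm high.
- lever (a joint): Red lever's angle, rad, growing anticlockwise from above = opening. At q it points in direction pi - 0.8 + q from the rig's +x (0.8: to the rig's -x). Stays where left; moves at about 2.5 N at the grip. Open end stop 1.75. Clockwise it turns freely until it meets a springy rubber seat hidden in the valve, anywhere from 0 to 0.35, different every time, not visible.
- lever_grip (a point): Middle (150 mm high) of the lever's upright round red grip, 22 mm diameter, from 120 to 180 mm above the table, axis 100 mm from the hinge axis. The flat arm below it, 18 mm wide, top 120 mm high, runs from the hinge to just past the grip. x axis: outward along the lever; z up.
- seat (a joint): Compression of the hidden rubber seat, rad of lever travel; 0 while the lever is not on it, wherever it is. 30 N m per rad about the hinge (3 mm at the grip per 9 N), besides 0.25 N m hinge friction: 15 N square to the lever at the grip gives about 0.042. The lean counts above 0.025 (about 10 N at the grip); above 0.078 (about 25 N) it is forced.
- tab_mark (a point): Green set-point tab fixed on the dial's rim, 16 mm wide, 113 to 158 mm from the hinge axis, top 101 mm high. The point is on its top, 130 mm from the hinge axis; x axis points outward from the hinge through the tab. It lies at 0.65 to 1.4 on the lever's scale, always on the open side of the seat.
- wrench: Bystander: loose open-ended steel wrench, 180 mm long, lying on the table in front of the rig on its -y side. Origin under its middle.
- penlight: Bystander: loose black penlight, 145 mm long, 26 mm thick, lying on the table in front of the rig on its +y side. Origin under its middle.
- cartridge: Bystander: loose spare filter cartridge, white with blue ends, 66 mm diameter, 130 mm tall, standing on the table beside the rig on its +y side. Origin at the centre of its foot.

How it is judged:
By the outcome, as a careful person would: the job done as asked, in the order asked, and still so for the second after the job is handed in, with the robot touching nothing.
It also fails if it takes over 72 s, if anything falls off the work surface, if the arm or the gripper's body presses on something with over 40 N, if the wrist force passes 120 N, or if a joint passes its speed limit or range.

ROBOT

A 7-joint arm with a two-finger parallel gripper is mounted at the origin on the work surface. World frame = base frame: x ahead of the robot, y to its left, z up, the work surface at z = 0. Lengths are in m, angles in rad, forces in N, time in s.
With the tool pointing down it reaches from about 0.4 to 0.85 m from the base axis. Payload 4.5 kg.
Tool frame: the origin (TCP) lies at the very end of the fingers, on their centre line; the grasp point (between the pads) lies 19 mm behind it; z points along the fingers, y is the line along which they close (so a half turn about z gives the same grasp; the last joint's range is limited). The gripper opens to 88 mm and grips with 3 to 60 N. Pads are 18 mm wide; open, the fingers measure 123 mm over their backs; the gripper's body (75 mm by 187 mm) begins 45 mm behind the grasp point.
Start: joints at [-1.117, 0.689, -0.195, 1.565, 0.157, 0.902, -0.215], TCP at [0.255, 0.571, 0.202] pointing down, gripper open.
Joint ranges: [-3.01, 3.01], [-0.46, 2.08], [-1.47, 1.51], [0.13, 2.56], [-1, 4.14], [0.04, 2.09], [-2.66, 2.66]. Speed limits (rad/s): [2.57, 2.57, 3.14, 3.14, 3.14, 3.14, 3.14].

INTERFACE

Orientations are given as a unit quaternion [x, y, z, w].
In Python, from plant import r gives the robot as it stands. The module is installed in compiled form; this text tells all that it offers.
- The arm moves only by the tool step_arm, never from a script. Its argument "increments" is a list of rows, each a list of 2 entries, a list of its own where there are three numbers: the shift along the world's x, y, z in cm, then the turn, a rotation vector about the world's x, y, z in degrees. A call has exactly 10 rows; each row shifts and turns the commanded pose from where the row before left it; what a row does not reach is not made up. A row lasts 1/10 s, in which the tool goes at most 50 mm and 8.59 degrees, less where a joint would pass 70% of its speed; a pose out of reach is approached as far as the arm can. A call is refused whole if a number of a shift passes 5 or a number of a turn 8.59, either way. A call with a gripper value outside its range is refused whole. "fingers" is the opening, from 0 (shut) to 1 (fully open), set as the call begins (left out, the last holds). The fingers move at their own pace and stop on an object; "grip_force" is the grip in N (left out, the last holds). Time passes only in rows, so rows that do not move let the fingers close, or fill a call up. It gives the time, the measured TCP pose, the force, the opening and the grip force at its end, in the units of the state.
- r.get_state(): the state, without advancing time (a new reading comes with each control period).
- r.snapshot(name): name is "side" or "top"; returns (picture, depth): 384x512x3 uint8, red, green, blue; 384x512 float32, m along the optical axis (not along the pixel's ray), 0 where there is no reading.
- r.calibration(name): a dict with "fov_y" (degrees; the focal length in pixels is half the picture's height over the tangent of half this angle, whatever the lens; pixels are square), "cx", "cy" (the principal point, pixels), "k1" (the pictures are not rectified: a ray, as slopes to the right and down, at radius r is drawn at 1 + k1 r^2 times it, then the intrinsics apply), "R" (3x3) and "t" (3): a world point X has camera coordinates R X + t. Camera axes: x right, y down, z forward; pixel columns grow to the right and rows downward; lengths in m; the calibration is good to about 2 mm. A picture is of the moment at which its call begins. calibration takes no time and is no camera call.
- r.finish_job(): hands the job in; it is judged then, once.
The state is a dict: "clock": time; "q": joint angles; "qd": joint speeds; "joint_torque": joint torques, N m; "tool_pos": TCP position; "eef_rot": TCP orientation; "contact_force": force on the tool from outside, world axes, zero at the start; "moment": the same for the moment, N m; "opening": opening from 0.0 (shut) to 1.0 (fully open); "finger_force": force on a finger pad.
Only numpy, scipy, OpenCV 4.12 (cv2) and the standard library are available. Lean on these libraries where they do the work, as an engineer would, in place of code of your own. Each camera call takes 0.05 s, during which the arm holds its last target. There are 200 camera calls.

## Working session

There is one attempt and no reset: what is moved stays moved. The work goes in short steps, Python scripts to look and compute and a tool call to move; the robot and the scene stay as the last step left them, time stands still between calls to the robot, and variables do not carry over. Pictures are saved under pics/ and viewed, at most 10 in all, crops included, and the job is handed in when it is done.

Besides the shell and the picture viewer there is one more tool, called after ">>>" as name(argument=value, ...), one argument or row to a line, values as JSON. step_arm: Moves the arm, as the interface text tells. Its arguments: {"type":"object","properties":{"increments":{"type":"array","items":{"type":"array"}},"fingers":{"type":"number"},"grip_force":{"type":"number"}},"required":["increments"]}

```bash
mkdir -p pics
cat > h.py <<'E'
import numpy as np, cv2
from plant import r
def shot(n,f):
    im,d=r.snapshot(n); cv2.imwrite(f'pics/{f}.png',cv2.cvtColor(im,cv2.COLOR_RGB2BGR)); np.savez(f'pics/{f}.npz',im=im,d=d); return im,d
def K(n):
    c=r.calibration(n); f=192/np.tan(np.radians(c['fov_y'])/2)
    return c,np.array([[f,0,c['cx']],[0,f,c['cy']],[0,0,1.]])
def ray(n,uv):
    c,k=K(n); p=cv2.undistortPoints(np.array(uv,float).reshape(-1,1,2),k,np.array([c['k1'],0,0,0,0])).reshape(-1,2)
    R=np.array(c['R']);t=np.array(c['t'])
    return -R.T@t, np.c_[p,np.ones(len(p))]@R
def onplane(n,uv,z):
    o,d=ray(n,uv); return o+d*((z-o[2])/d[:,2])[:,None]
def withdepth(n,uv,d):
    o,D=ray(n,uv); return o+D*np.array([d[int(round(v)),int(round(u))] for u,v in np.array(uv).reshape(-1,2)])[:,None]
E
python3 - <<'E'
from h import *
for n in('side','top'):
    shot(n,n+'0'); c,k=K(n); print(n,k[0,0],c['cx'],c['cy'],c['k1'],-np.array(c['R']).T@np.array(c['t']),np.array(c['R'])[2])
s=r.get_state(); print(s)
E
```

```text
side 414.11478558756016 252.808080775043 188.8069827231148 -0.11445199406295167 [ 0.41114546 -0.73576167  0.72754883] [ 0.15331198  0.77836501 -0.60880485]
top 398.2726155854259 255.33732710685513 193.1263819070408 -0.1318979193200073 [0.30170449 0.03312807 1.30558048] [ 0.21726051  0.02350217 -0.97583068]
{'clock': 0.1, 'q': array([-1.11719417,  0.68988649, -0.19453642,  1.56622226,  0.15732007,
        0.90250207, -0.21511373]), 'qd': array([ 1.93305997e-04, -1.68758437e-03, -4.36097929e-04, -1.96535939e-03,
       -6.58298381e-05,  2.04879881e-04,  3.47455880e-04]), 'joint_torque': array([-3.27296926e-03, -5.28504682e+01, -1.27156790e+00, -1.53840816e+01,
       -5.25494723e-02,  1.97845176e-03,  3.46196987e-05]), 'tool_pos': array([0.25452586, 0.57014878, 0.20140394]), 'eef_rot': array([ 2.08321290e-01,  9.78060111e-01, -8.04957770e-04, -1.07592906e-04]), 'contact_force': array([ 0.36613645, -0.8218722 , -0.33728474]), 'moment': array([-0.00446917,  0.01857535, -0.00423981]), 'finger_force': 0.0, 'opening': 0.9987309085561286}
```

View pics/side0.png

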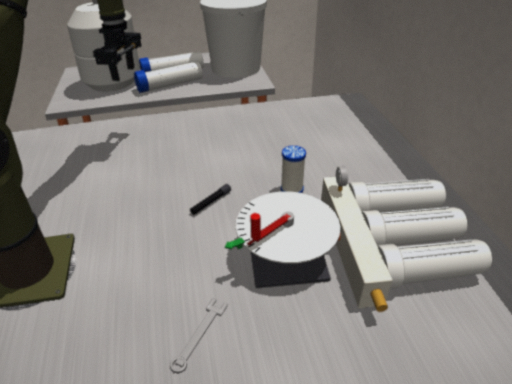

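View pics/top0.png

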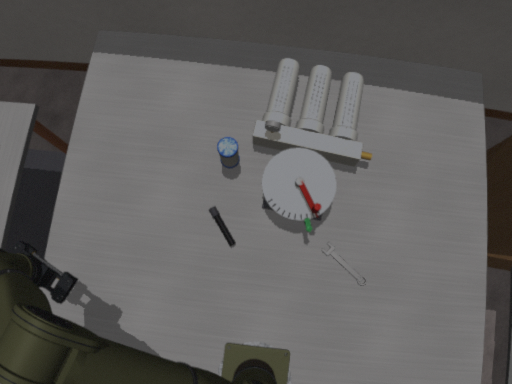

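The side picture shows the lever hinge near (289,218), the grip top near (255,215) and the green tab near (236,243). In the top picture the hinge is near (299,182), the grip near (317,208) and the tab near (309,226). The lever now stands further open than the tab.

```bash
cat >> h.py <<'E'
def masks(im):
    h=cv2.cvtColor(im,cv2.COLOR_RGB2HSV); H,S,V=cv2.split(h)
    red=((H<8)|(H>172))&(S>150)&(V>70); green=(H>45)&(H<85)&(S>120)&(V>50)
    return red.astype(np.uint8),green.astype(np.uint8)
def big(m):
    n,l,s,c=cv2.connectedComponentsWithStats(m); i=1+np.argmax(s[1:,4]); return np.argwhere(l==i)[:,::-1]
E
python3 - <<'E'
from h import *
for n in('side','top'):
    z=np.load(f'pics/{n}0.npz'); im,d=z['im'],z['d']; red,gr=masks(im)
    for nm,m,zz in(('red',red,None),('green',gr,.101)):
        p=big(m); P=withdepth(n,p,d)
        print(n,nm,len(p),p.min(0),p.max(0),'z',P[:,2].min().round(3),P[:,2].max().round(3))
        if nm=='green':
            q=P[P[:,2]>.09]; print(' depth mean',q.mean(0),'plane',onplane(n,p,.101).mean(0)); 
        else:
            hi=P[P[:,2]>.172]; print(' gripTop',len(hi),hi.mean(0) if len(hi) else 0)
            # arm
            a=P[(P[:,2]>.108)&(P[:,2]<.126)]; print(' arm',len(a),a.mean(0),a[np.argmax(a[:,0])],a[np.argmin(a[:,0])])
    # dial: bright pixels at z~.096
    g=im.min(2)>120; uv=np.argwhere(g)[:,::-1]; uv=uv[d[uv[:,1],uv[:,0]]>0]; P=withdepth(n,uv,d)
    k=(abs(P[:,2]-.096)<.012)&(P[:,0]<.75); m=np.zeros(im.shape[:2],np.uint8); m[uv[k][:,1],uv[k][:,0]]=1
    m=cv2.morphologyEx(m,cv2.MORPH_CLOSE,np.ones((5,5))); p=big(m)
    c=cv2.convexHull(p.astype(np.int32)).reshape(-1,2); W=onplane(n,c,.096)[:,:2].astype(np.float32)
    print(' dial',len(p),cv2.minEnclosingCircle(W),cv2.fitEllipse(W))
    # cream block / others
E
```

```text
side red 431 [249 214] [288 243] z 0.113 0.728
 gripTop 64 [ 0.53050612 -0.14563102  0.19568009]
 arm 238 [ 0.57476031 -0.10135204  0.11956389] [ 0.61939562 -0.07540426  0.12183567] [ 0.51914524 -0.1360247   0.11904325]
side green 116 [226 238] [243 248] z 0.089 0.728
 depth mean [ 0.49184874 -0.11728431  0.10569116] plane [ 0.49267749 -0.11298925  0.101     ]
 dial 5520 ((0.6503697037696838, -0.11932777613401413), 0.1766640841960907) ((0.6424029469490051, -0.1135149747133255), (0.23836882412433624, 0.3535402715206146), 26.887413024902344)
top red 145 [300 184] [319 210] z 0.114 0.185
 gripTop 32 [ 0.53267418 -0.11999943  0.18040856]
 arm 112 [ 0.57481592 -0.09534709  0.11999924] [ 0.61046601 -0.08009376  0.12348153] [ 0.53752908 -0.11239633  0.11456017]
top green 53 [305 219] [311 230] z 0.096 0.106
 depth mean [ 0.4908301  -0.10826276  0.10138612] plane [ 0.4908889 -0.1083103  0.101    ]
 dial 4038 ((0.6535522937774658, -0.11209040135145187), 0.16998031735420227) ((0.651023268699646, -0.10574924945831299), (0.23676277697086334, 0.3426700234413147), 38.37619400024414)
```

Run:
```python
from h import *
from scipy.optimize import least_squares
for n in('side','top'):
    z=np.load(f'pics/{n}0.npz'); im,d=z['im'],z['d']
    g=im.min(2)>110; uv=np.argwhere(g)[:,::-1]; uv=uv[d[uv[:,1],uv[:,0]]>0]; P=withdepth(n,uv,d)
    k=(abs(P[:,2]-.097)<.0055)&(np.hypot(P[:,0]-.61,P[:,1]+.075)<.14); m=np.zeros(im.shape[:2],np.uint8); m[uv[k][:,1],uv[k][:,0]]=1
    m=cv2.morphologyEx(m,cv2.MORPH_OPEN,np.ones((3,3))); p=big(m)
    c=cv2.convexHull(p.astype(np.int32)).reshape(-1,2); W=onplane(n,c,.096)[:,:2]
    f=least_squares(lambda a:np.hypot(W[:,0]-a[0],W[:,1]-a[1])-.117,[.61,-.08],loss='soft_l1',f_scale=.002); 
    print(n,len(p),f.x,np.abs(f.fun).mean(),cv2.minEnclosingCircle(W.astype(np.float32)))
    # block top
    k=(abs(P[:,2]-.085)<.005)&(P[:,0]>.68)&(P[:,0]<.85); print(' block',k.sum(),cv2.minAreaRect(P[k][:,:2].astype(np.float32)))
    H=cv2.cvtColor(im,cv2.COLOR_RGB2HSV)
    bl=((H[...,0]>100)&(H[...,0]<125)&(H[...,1]>100)).astype(np.uint8)
    uv=np.argwhere(bl)[:,::-1];P=withdepth(n,uv,d);P=P[(P[:,2]>.11)&(P[:,0]>.4)&(P[:,0]<.9)];print(' cart',len(P),P.mean(0))
# grip by two-view: top discs, top camera
    red,_=masks(im); p=big(red); P=withdepth(n,p,d); hi=p[(P[:,2]>.165)&(P[:,2]<.2)]; print(' grip uv',hi.mean(0),onplane(n,hi,.18).mean(0),'above arm px z',np.percentile(P[:,2],[5,50,95]))
```

```text
side 5067 [ 0.62004863 -0.0704927 ] 0.001475021990347148 ((0.6205232739448547, -0.0702679231762886), 0.11925478279590607)
 block 3116 ((0.8035377860069275, -0.09006324410438538), (0.3603776693344116, 0.11980385333299637), 84.06686401367188)
 cart 248 [0.69777401 0.15161724 0.13114385]
 grip uv [255.07228916 218.63855422] [ 0.53354459 -0.13191663  0.18      ] above arm px z [0.11683739 0.12165931 0.17991471]
top 3394 [ 0.6198932  -0.06902408] 0.0014114906044108365 ((0.619823694229126, -0.06935521960258484), 0.1167951375246048)
 block 1758 ((0.7664138078689575, -0.08706033229827881), (0.16708198189735413, 0.36228489875793457), 0.02941041998565197)
 cart 100 [0.69628243 0.16551214 0.12995478]
 grip uv [316.54545455 206.78787879] [ 0.53289645 -0.11981313  0.18      ] above arm px z [0.11645594 0.12128979 0.18231188]
```

>>> step_arm(
  increments=[
    [[0,0,3.5],[0,0,0]],
    [[0,0,3.5],[0,0,0]],
    [[2,-4,0],[0,0,-2]],
    [[2,-4,0],[0,0,-2]],
    [[2,-4,0],[0,0,-2]],
    [[2,-4,0],[0,0,-2]],
    [[2,-4,0],[0,0,-2]],
    [[2,-4,0],[0,0,-2]],
    [[2,-4,0],[0,0,-2]],
    [[2,-4,0],[0,0,-2]],
  ],
  fingers=0,
  grip_force=40,
)

```text
clock: 1.1
tool_pos: [0.415, 0.2489, 0.272]
eef_rot: [0.343, 0.939, -0.0, -0.0]
contact_force: [1.4, -0.8, -1.0]
opening: 0.115
finger_force: 0.0
```

>>> step_arm(
  increments=[
    [[1.4,-4,0],[0,0,-2]],
    [[1.4,-4,0],[0,0,-2]],
    [[1.4,-4,0],[0,0,-2]],
    [[1.4,-4,0],[0,0,-2]],
    [[1.4,-4,0],[0,0,-2]],
    [[1.4,-4,0],[0,0,-2]],
    [[1.4,-4,0],[0,0,-2]],
    [[1.4,-4,0],[0,0,-2]],
    [[1.4,-4,0],[0,0,-2]],
    [[1.4,-4,0],[0,0,-2]],
  ],
)

```text
clock: 2.1
tool_pos: [0.5547, -0.1508, 0.2718]
eef_rot: [0.501, 0.865, -0.0, -0.0]
contact_force: [0.3, 0.1, 0.7]
opening: 0.005
finger_force: 0.0
```

>>> step_arm(
  increments=[
    [[0,-0.7,0],[0,0,0]],
    [[0,0,-2],[0,0,0]],
    [[0,0,-2],[0,0,0]],
    [[0,0,-2],[0,0,0]],
    [[0,0,-2],[0,0,0]],
    [[0,0,-2],[0,0,0]],
    [[0,0,-2],[0,0,0]],
    [[0,0,-1],[0,0,0]],
    [[0,0,-0.8],[0,0,0]],
    [[0,0,0],[0,0,0]],
  ],
)

```text
clock: 3.1
tool_pos: [0.5542, -0.1558, 0.1335]
eef_rot: [0.5, 0.866, -0.0, -0.001]
contact_force: [-0.8, -0.4, -0.4]
opening: 0.007
finger_force: 0.0
```

Run:
```python
from h import *
im,d=shot('side','side1'); cv2.imwrite('pics/side1c.png',cv2.resize(cv2.cvtColor(im[120:320,150:400],cv2.COLOR_RGB2BGR),None,fx=3,fy=3)[:600,:750])
# rows: push direction and tangential path, standoff s from grip centre
h=np.array([.62,-.0695])
for th in range(210,124,-5):
    t=np.radians(th); u=np.array([np.cos(t),np.sin(t)]); c=np.array([np.sin(t),-np.cos(t)])
    print(th,(h+.1*u-.021*c).round(4))
```

```text
210 [ 0.5439 -0.1377]
205 [ 0.5382 -0.1308]
200 [ 0.5332 -0.1234]
195 [ 0.5288 -0.1157]
190 [ 0.5252 -0.1075]
185 [ 0.5222 -0.0991]
180 [ 0.52   -0.0905]
175 [ 0.5186 -0.0817]
170 [ 0.5179 -0.0728]
165 [ 0.518  -0.0639]
160 [ 0.5188 -0.055 ]
155 [ 0.5205 -0.0463]
150 [ 0.5229 -0.0377]
145 [ 0.526  -0.0293]
140 [ 0.5299 -0.0213]
135 [ 0.5344 -0.0136]
130 [ 0.5396 -0.0064]
125 [5.454e-01 4.000e-04]
```

View pics/side1c.png

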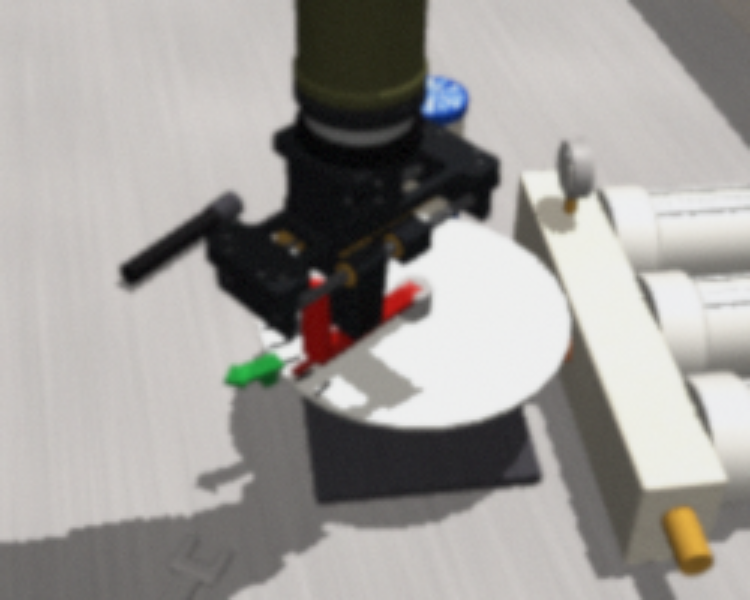

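The crop shows the closed fingers at about (360,300), standing on the camera side of the grip at (318,320), clear of the arm and ready to push clockwise.

>>> step_arm(
  increments=[
    [[-1,1.8,0],[0,0,0]],
    [[-0.57,0.69,0],[0,0,-5]],
    [[-0.5,0.74,0],[0,0,-5]],
    [[-0.44,0.77,0],[0,0,-5]],
    [[-0.36,0.82,0],[0,0,-5]],
    [[-0.3,0.84,0],[0,0,-5]],
    [[-0.22,0.86,0],[0,0,-5]],
    [[-0.14,0.88,0],[0,0,-5]],
    [[-0.07,0.89,0],[0,0,-5]],
    [[0,0.89,0],[0,0,-5]],
  ],
)

```text
clock: 4.15
tool_pos: [0.5184, -0.0654, 0.1351]
eef_rot: [0.795, 0.607, -0.0, 0.001]
contact_force: [-0.8, -2.6, -0.7]
opening: 0.003
finger_force: 1.5
```

```bash
cat > f.py <<'E'
from h import *
import time
def st():
    s=r.get_state(); p=s['tool_pos']; q=s['eef_rot']; xa=2*np.arctan2(q[1],q[0]); h=np.array([.62,-.0695])
    F=s['contact_force']; c=np.array([np.cos(xa),np.sin(xa)])
    v=p[:2]-h
    print('t',s['clock'],p.round(4),'xang',np.degrees(xa).round(1),'along x offset',(v@c).round(4),'radial',(v@[-c[1],c[0]]).round(4),'F',F.round(2),'Fpush',(-F[:2]@c).round(2), 'Mz',s['moment'].round(2))
if __name__=='__main__': st()
E
python3 f.py
```

```text
t 4.15 [ 0.5184 -0.0654  0.1351] xang 74.7 along x offset -0.0229 radial 0.099 F [-0.77 -2.56 -0.75] Fpush 2.67 Mz [-0.63  0.33  0.01]
```

>>> step_arm(
  increments=[
    [[0.01,0.27,0],[0,0,-1.5]],
    [[0.02,0.27,0],[0,0,-1.5]],
    [[0.03,0.265,0],[0,0,-1.5]],
    [[0.03,0.265,0],[0,0,-1.5]],
    [[0.04,0.26,0],[0,0,-1.5]],
    [[0.05,0.26,0],[0,0,-1.5]],
    [[0.06,0.26,0],[0,0,-1.5]],
    [[0.07,0.255,0],[0,0,-1.5]],
    [[0.08,0.255,0],[0,0,-1.5]],
    [[0.08,0.25,0],[0,0,-1.5]],
  ],
)

```text
clock: 5.15
tool_pos: [0.5237, -0.0381, 0.1342]
eef_rot: [0.867, 0.499, 0.0, 0.0]
contact_force: [-1.2, -2.8, 1.8]
opening: 0.006
finger_force: 1.3
```

```bash
python3 f.py
```

```text
t 5.15 [ 0.5237 -0.0381  0.1342] xang 59.8 along x offset -0.0213 radial 0.0991 F [-1.22 -2.82  1.75] Fpush 3.05 Mz [-0.62  0.25  0.05]
```

>>> step_arm(
  increments=[
    [[0.018,0.053,0],[0,0,-0.3]],
    [[0.018,0.053,0],[0,0,-0.3]],
    [[0.018,0.053,0],[0,0,-0.3]],
    [[0.018,0.053,0],[0,0,-0.3]],
    [[0.018,0.053,0],[0,0,-0.3]],
    [[0.018,0.053,0],[0,0,-0.3]],
    [[0.018,0.053,0],[0,0,-0.3]],
    [[0.018,0.053,0],[0,0,-0.4]],
    [[0,0,0],[0,0,0]],
    [[0,0,0],[0,0,0]],
  ],
)

```text
clock: 6.15
tool_pos: [0.5249, -0.0339, 0.1341]
eef_rot: [0.877, 0.481, 0.0, -0.0]
contact_force: [0.3, -2.3, -0.1]
opening: 0.006
finger_force: 0.9
```

```bash
python3 f.py
```

```text
t 6.15 [ 0.5249 -0.0339  0.1341] xang 57.5 along x offset -0.0211 radial 0.0993 F [ 0.29 -2.26 -0.08] Fpush 1.75 Mz [-0.52  0.06  0.01]
```

>>> step_arm(
  increments=[
    [[0.02,0.052,0],[0,0,-0.3]],
    [[0.02,0.052,0],[0,0,-0.3]],
    [[0.02,0.052,0],[0,0,-0.3]],
    [[0.02,0.052,0],[0,0,-0.3]],
    [[0.02,0.052,0],[0,0,-0.3]],
    [[0.02,0.052,0],[0,0,-0.3]],
    [[0.02,0.052,0],[0,0,-0.3]],
    [[0.02,0.052,0],[0,0,-0.4]],
    [[0,0,0],[0,0,0]],
    [[0,0,0],[0,0,0]],
  ],
)

```text
clock: 7.15
tool_pos: [0.5265, -0.0298, 0.1341]
eef_rot: [0.887, 0.461, 0.0, -0.0]
contact_force: [0.5, -1.9, 0.0]
opening: 0.001
finger_force: 0.9
```

```bash
python3 f.py
```

```text
t 7.15 [ 0.5265 -0.0298  0.1341] xang 55.0 along x offset -0.0212 radial 0.0994 F [ 0.46 -1.86  0.04] Fpush 1.26 Mz [-0.57  0.03 -0.02]
```

>>> step_arm(
  increments=[
    [[0.023,0.051,0],[0,0,-0.3]],
    [[0.023,0.051,0],[0,0,-0.3]],
    [[0.023,0.051,0],[0,0,-0.3]],
    [[0.023,0.051,0],[0,0,-0.3]],
    [[0.023,0.051,0],[0,0,-0.3]],
    [[0.023,0.051,0],[0,0,-0.3]],
    [[0.023,0.051,0],[0,0,-0.3]],
    [[0.023,0.051,0],[0,0,-0.4]],
    [[0,0,0],[0,0,0]],
    [[0,0,0],[0,0,0]],
  ],
)

```text
clock: 8.15
tool_pos: [0.5283, -0.0257, 0.1341]
eef_rot: [0.897, 0.442, 0.0, -0.0]
contact_force: [-0.0, -2.3, 0.2]
opening: 0.006
finger_force: 1.0
```

```bash
python3 f.py
```

```text
t 8.15 [ 0.5283 -0.0257  0.1341] xang 52.5 along x offset -0.0211 radial 0.0994 F [-0.01 -2.27  0.24] Fpush 1.81 Mz [-0.55  0.18 -0.09]
```

>>> step_arm(
  increments=[
    [[0.025,0.05,0],[0,0,-0.3]],
    [[0.025,0.05,0],[0,0,-0.3]],
    [[0.025,0.05,0],[0,0,-0.3]],
    [[0.025,0.05,0],[0,0,-0.3]],
    [[0.025,0.05,0],[0,0,-0.3]],
    [[0.025,0.05,0],[0,0,-0.3]],
    [[0.025,0.05,0],[0,0,-0.3]],
    [[0.025,0.05,0],[0,0,-0.4]],
    [[0,0,0],[0,0,0]],
    [[0,0,0],[0,0,0]],
  ],
)

```text
clock: 9.15
tool_pos: [0.5304, -0.0217, 0.1341]
eef_rot: [0.906, 0.422, 0.0, 0.0]
contact_force: [1.0, -2.1, -0.0]
opening: 0.005
finger_force: 1.0
```

```bash
python3 f.py
```

```text
t 9.15 [ 0.5304 -0.0217  0.1341] xang 50.0 along x offset -0.0211 radial 0.0994 F [ 0.97 -2.06 -0.03] Fpush 0.95 Mz [-0.51  0.15 -0.  ]
```

>>> step_arm(
  increments=[
    [[0.027,0.048,0],[0,0,-0.3]],
    [[0.027,0.048,0],[0,0,-0.3]],
    [[0.027,0.048,0],[0,0,-0.3]],
    [[0.027,0.048,0],[0,0,-0.3]],
    [[0.027,0.048,0],[0,0,-0.3]],
    [[0.027,0.048,0],[0,0,-0.3]],
    [[0.027,0.048,0],[0,0,-0.3]],
    [[0.027,0.048,0],[0,0,-0.4]],
    [[0,0,0],[0,0,0]],
    [[0,0,0],[0,0,0]],
  ],
)

```text
clock: 10.15
tool_pos: [0.5326, -0.0179, 0.1341]
eef_rot: [0.915, 0.402, 0.0, -0.0]
contact_force: [1.1, -2.2, 0.5]
opening: 0.003
finger_force: 1.0
```

```bash
python3 f.py
```

```text
t 10.15 [ 0.5326 -0.0179  0.1341] xang 47.5 along x offset -0.0211 radial 0.0993 F [ 1.12 -2.18  0.51] Fpush 0.85 Mz [-0.5   0.27 -0.03]
```

Run:
```python
from h import *
im,d=shot('side','side2'); cv2.imwrite('pics/side2c.png',cv2.resize(cv2.cvtColor(im[150:280,190:350],cv2.COLOR_RGB2BGR),None,fx=4,fy=4))
```

```text
(no output)
```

View pics/side2c.png

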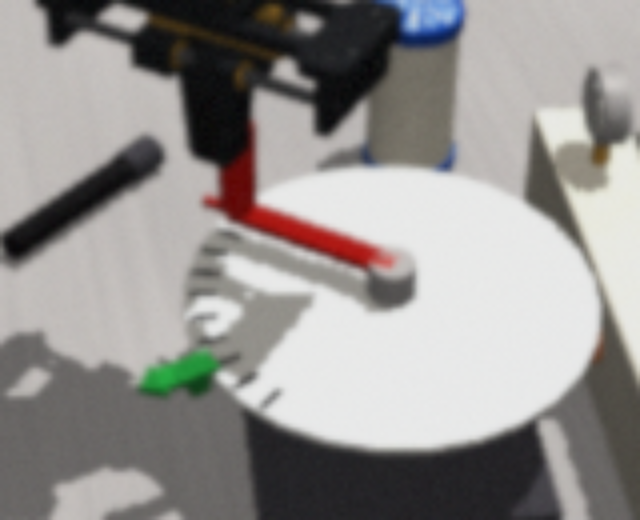

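The lever has followed the fingers. The grip, near crop (238,185), is in contact with the finger on its near side, and the arm lies well clockwise of the green tab at (180,372).

>>> step_arm(
  increments=[
    [[0.029,0.047,0],[0,0,-0.3]],
    [[0.029,0.047,0],[0,0,-0.3]],
    [[0.029,0.047,0],[0,0,-0.3]],
    [[0.029,0.047,0],[0,0,-0.3]],
    [[0.029,0.047,0],[0,0,-0.3]],
    [[0.029,0.047,0],[0,0,-0.3]],
    [[0.029,0.047,0],[0,0,-0.3]],
    [[0.029,0.047,0],[0,0,-0.4]],
    [[0,0,0],[0,0,0]],
    [[0,0,0],[0,0,0]],
  ],
)

```text
clock: 11.2
tool_pos: [0.5343, -0.0149, 0.1341]
eef_rot: [0.924, 0.382, -0.0, 0.0]
contact_force: [-2.7, -5.5, 1.9]
opening: 0.004
finger_force: 2.5
```

```bash
python3 f.py
```

```text
t 11.2 [ 0.5343 -0.0149  0.1341] xang 44.9 along x offset -0.0221 radial 0.0992 F [-2.73 -5.48  1.86] Fpush 5.8 Mz [-1.02  0.61 -0.07]
```

>>> step_arm(
  increments=[
    [[0.03,0.03,0],[0,0,0]],
    [[0.03,0.03,0],[0,0,0]],
    [[0.03,0.03,0],[0,0,0]],
    [[0.03,0.03,0],[0,0,0]],
    [[0.03,0.03,0],[0,0,0]],
    [[0.03,0.03,0],[0,0,0]],
    [[0,0,0],[0,0,0]],
    [[0,0,0],[0,0,0]],
    [[0,0,0],[0,0,0]],
    [[0,0,0],[0,0,0]],
  ],
)

```text
clock: 12.2
tool_pos: [0.5351, -0.0137, 0.1341]
eef_rot: [0.924, 0.382, -0.001, 0.0]
contact_force: [-4.4, -5.5, 2.7]
opening: 0.006
finger_force: 3.6
```

```bash
python3 f.py
```

```text
t 12.2 [ 0.5351 -0.0137  0.1341] xang 44.9 along x offset -0.0208 radial 0.0994 F [-4.37 -5.52  2.69] Fpush 6.99 Mz [-1.34  1.02  0.04]
```

>>> step_arm(
  increments=[
    [[0.03,0.03,0],[0,0,0]],
    [[0.03,0.03,0],[0,0,0]],
    [[0.03,0.03,0],[0,0,0]],
    [[0.03,0.03,0],[0,0,0]],
    [[0.03,0.03,0],[0,0,0]],
    [[0.03,0.03,0],[0,0,0]],
    [[0,0,0],[0,0,0]],
    [[0,0,0],[0,0,0]],
    [[0,0,0],[0,0,0]],
    [[0,0,0],[0,0,0]],
  ],
)

```text
clock: 13.2
tool_pos: [0.536, -0.0126, 0.1341]
eef_rot: [0.924, 0.381, -0.002, 0.0]
contact_force: [-6.2, -6.8, 3.8]
opening: 0.006
finger_force: 4.6
```

```bash
python3 f.py; python3 f.py
```

```text
t 13.2 [ 0.536  -0.0126  0.1341] xang 44.8 along x offset -0.0195 radial 0.0996 F [-6.21 -6.8   3.82] Fpush 9.19 Mz [-1.53  1.41  0.06]
t 13.2 [ 0.536  -0.0126  0.1341] xang 44.8 along x offset -0.0195 radial 0.0996 F [-6.21 -6.8   3.82] Fpush 9.19 Mz [-1.53  1.41  0.06]
```

>>> step_arm(
  increments=[
    [[0.03,0.03,0],[0,0,0]],
    [[0.03,0.03,0],[0,0,0]],
    [[0.03,0.03,0],[0,0,0]],
    [[0.03,0.03,0],[0,0,0]],
    [[0.03,0.03,0],[0,0,0]],
    [[0.03,0.03,0],[0,0,0]],
    [[0.03,0.03,0],[0,0,0]],
    [[0.03,0.03,0],[0,0,0]],
    [[0,0,0],[0,0,0]],
    [[0,0,0],[0,0,0]],
  ],
)

```text
clock: 14.2
tool_pos: [0.5371, -0.0112, 0.134]
eef_rot: [0.925, 0.381, -0.003, 0.0]
contact_force: [-8.6, -8.8, 4.9]
opening: 0.006
finger_force: 6.0
```

```bash
python3 f.py
```

```text
t 14.2 [ 0.5371 -0.0112  0.134 ] xang 44.8 along x offset -0.0178 radial 0.0998 F [-8.62 -8.8   4.9 ] Fpush 12.32 Mz [-1.83  1.81  0.02]
```

>>> step_arm(
  increments=[
    [[0.03,0.03,0],[0,0,0]],
    [[0.03,0.03,0],[0,0,0]],
    [[0.03,0.03,0],[0,0,0]],
    [[0.03,0.03,0],[0,0,0]],
    [[0.03,0.03,0],[0,0,0]],
    [[0.03,0.03,0],[0,0,0]],
    [[0.03,0.03,0],[0,0,0]],
    [[0,0,0],[0,0,0]],
    [[0,0,0],[0,0,0]],
    [[0,0,0],[0,0,0]],
  ],
)

```text
clock: 15.2
tool_pos: [0.5381, -0.0099, 0.134]
eef_rot: [0.925, 0.381, -0.004, 0.0]
contact_force: [-10.4, -10.2, 6.8]
opening: 0.004
finger_force: 7.2
```

```bash
python3 f.py
```

```text
t 15.2 [ 0.5381 -0.0099  0.134 ] xang 44.7 along x offset -0.0162 radial 0.1 F [-10.42 -10.15   6.8 ] Fpush 14.55 Mz [-2.14  2.25 -0.01]
```

>>> step_arm(
  increments=[
    [[0.01,0.01,0],[0,0,0]],
    [[0,0,0],[0,0,0]],
    [[0,0,0],[0,0,0]],
    [[0,0,0],[0,0,0]],
    [[0,0,0],[0,0,0]],
    [[0,0,0],[0,0,0]],
    [[0,0,0],[0,0,0]],
    [[0,0,0],[0,0,0]],
    [[0,0,0],[0,0,0]],
    [[0,0,0],[0,0,0]],
  ],
)

```text
clock: 16.2
tool_pos: [0.5381, -0.0099, 0.134]
eef_rot: [0.925, 0.38, -0.004, 0.0]
contact_force: [-11.2, -11.6, 7.0]
opening: 0.0
finger_force: 7.3
```

Run:
```python
from f import *
st()
im,d=shot('side','lean'); red,_=masks(im); p=big(red); P=withdepth('side',p,d)
cv2.imwrite('pics/leanc.png',cv2.resize(cv2.cvtColor(im[150:280,190:350],cv2.COLOR_RGB2BGR),None,fx=4,fy=4))
W=onplane('side',p,.12); a=W[(abs(P[:,2]-.12)<.01)&(np.hypot(W[:,0]-.62,W[:,1]+.0695)<.085)]
vx,vy,_,_=cv2.fitLine(a[:,:2].astype(np.float32),cv2.DIST_L2,0,.01,.01).ravel(); print(len(a),np.degrees(np.arctan2(vy,vx))%180)
```

```text
t 16.2 [ 0.5381 -0.0099  0.134 ] xang 44.7 along x offset -0.0162 radial 0.1 F [-11.21 -11.62   6.95] Fpush 16.14 Mz [-2.17  2.26  0.01]
140 132.73804
```

>>> step_arm(
  increments=[
    [[-0.8,-0.8,0],[0,0,0]],
    [[-1.1,-1.1,0],[0,0,0]],
    [[-1.1,-1.1,0],[0,0,0]],
    [[0,0,3.5],[0,0,0]],
    [[0,0,3.5],[0,0,0]],
    [[0,0,0],[0,0,0]],
    [[2.5,2.5,0],[0,0,0]],
    [[2.5,2.5,0],[0,0,0]],
    [[2.2,2.3,0],[0,0,0]],
    [[0,0,0],[0,0,0]],
  ],
)

```text
clock: 17.25
tool_pos: [0.5875, 0.0431, 0.2028]
eef_rot: [0.922, 0.386, 0.001, -0.001]
contact_force: [-0.7, 0.7, -0.4]
opening: 0.008
finger_force: 0.0
```

Run:
```python
from f import *
st()
im,d=shot('side','rel'); red,_=masks(im); p=big(red); P=withdepth('side',p,d)
cv2.imwrite('pics/relc.png',cv2.resize(cv2.cvtColor(im[150:280,190:350],cv2.COLOR_RGB2BGR),None,fx=4,fy=4))
W=onplane('side',p,.12); a=W[(abs(P[:,2]-.12)<.01)&(np.hypot(W[:,0]-.62,W[:,1]+.0695)<.085)]
vx,vy,_,_=cv2.fitLine(a[:,:2].astype(np.float32),cv2.DIST_L2,0,.01,.01).ravel(); print(len(a),np.degrees(np.arctan2(vy,vx))%180)
h=np.array([.62,-.0695])
for th in (134,136,140,150,160,170,180,185,190,192,194,196,197):
    t=np.radians(th); u=np.array([np.cos(t),np.sin(t)]); c=np.array([np.sin(t),-np.cos(t)])
    print(th,((h+.1*u+.021*c)*100).round(2))
```

```text
t 17.25 [0.5875 0.0431 0.2028] xang 45.4 along x offset 0.0573 radial 0.1022 F [-0.7   0.7  -0.36] Fpush -0.01 Mz [-0.04  0.15  0.01]
147 136.87772
134 [56.56  1.7 ]
136 [56.27  1.51]
140 [55.69  1.09]
150 [54.39 -0.13]
160 [53.32 -1.56]
170 [52.52 -3.15]
180 [52.   -4.85]
185 [51.86 -5.73]
190 [51.79 -6.62]
192 [51.78 -6.98]
194 [51.79 -7.33]
196 [51.81 -7.69]
197 [51.82 -7.87]
```

View pics/relc.png

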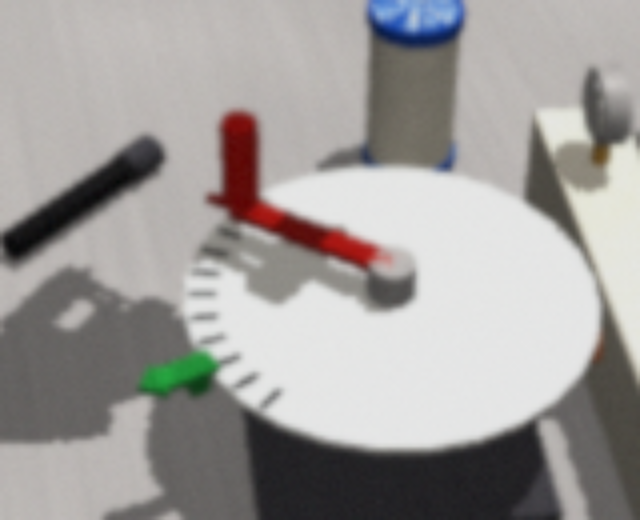

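The release picture shows the lever off the fingers, its grip near (240,155) and its arm pointing well clockwise of the tab at (180,372). The penlight and cartridge are undisturbed.

>>> step_arm(
  increments=[
    [[0,0,-2],[0,0,0]],
    [[0,0,-2],[0,0,0]],
    [[0,0,-2],[0,0,0]],
    [[0,0,-0.9],[0,0,0]],
    [[0,0,0],[0,0,0]],
    [[-0.7,-0.8,0],[0,0,0]],
    [[-0.7,-0.8,0],[0,0,0]],
    [[-0.5,-0.6,0],[0,0,0]],
    [[-0.4,-0.3,0],[0,0,1]],
    [[-0.76,-0.71,0],[0,0,4]],
  ],
)

```text
clock: 18.3
tool_pos: [0.556, 0.0059, 0.1359]
eef_rot: [0.906, 0.424, 0.002, 0.0]
contact_force: [2.0, 2.1, 0.5]
opening: 0.006
finger_force: 1.4
```

```bash
python3 f.py
```

```text
t 18.3 [0.556  0.0059 0.1359] xang 50.2 along x offset 0.0168 radial 0.0975 F [2.01 2.13 0.5 ] Fpush -2.92 Mz [ 0.4  -0.31  0.03]
```

>>> step_arm(
  increments=[
    [[-0.67,-0.58,0],[0,0,5]],
    [[-0.62,-0.63,0],[0,0,5]],
    [[-0.56,-0.68,0],[0,0,5]],
    [[-0.5,-0.73,0],[0,0,5]],
    [[-0.43,-0.77,0],[0,0,5]],
    [[-0.36,-0.8,0],[0,0,5]],
    [[-0.29,-0.82,0],[0,0,5]],
    [[-0.21,-0.84,0],[0,0,5]],
    [[-0.14,-0.86,0],[0,0,5]],
    [[0,0,0],[0,0,0]],
  ],
)

```text
clock: 19.3
tool_pos: [0.5171, -0.0631, 0.1358]
eef_rot: [0.676, 0.737, 0.001, 0.001]
contact_force: [0.4, 0.2, 0.1]
opening: 0.004
finger_force: 0.0
```

```bash
cat > g.py <<'E'
from f import *
import sys
st()
n=sys.argv[1]; h=np.array([.62,-.0695])
im,d=shot('side',n); red,gr=masks(im); p=big(red); P=withdepth('side',p,d)
W=onplane('side',p,.12); a=W[(abs(P[:,2]-.12)<.01)&(np.hypot(*(W[:,:2]-h).T)<.085)]
vx,vy,_,_=cv2.fitLine(a[:,:2].astype(np.float32),cv2.DIST_L2,0,.01,.01).ravel(); print('side',len(a),180+np.degrees(np.arctan2(vy,vx))%180)
cv2.imwrite(f'pics/{n}c.png',cv2.resize(cv2.cvtColor(im[150:280,190:350],cv2.COLOR_RGB2BGR),None,fx=4,fy=4))
g=big(gr); G=onplane('side',g,.101); P=withdepth('side',g,d); v=G[abs(P[:,2]-.101)<.006][:,:2].mean(0)-h; print('tab side',180+np.degrees(np.arctan2(v[1],v[0]))%180)
im,d=shot('top',n+'t'); red,gr=masks(im)
cv2.imwrite(f'pics/{n}tc.png',cv2.resize(cv2.cvtColor(im[140:250,240:370],cv2.COLOR_RGB2BGR),None,fx=5,fy=5))
if red.any():
    p=big(red); P=withdepth('top',p,d)
    for lo,hi,z in((.165,.195,.18),(.11,.13,.12)):
        q=p[(P[:,2]>lo)&(P[:,2]<hi)]
        if len(q): v=onplane('top',q,z).mean(0)[:2]-h; print('top z',z,len(q),np.degrees(np.arctan2(v[1],v[0]))%360,np.hypot(*v))
g=big(gr)
v=onplane('top',g,.101).mean(0)[:2]-h; print('tab top',len(g),np.degrees(np.arctan2(v[1],v[0]))%360,np.hypot(*v))
E
python3 g.py b1
```

```text
t 19.3 [ 0.5171 -0.0631  0.1358] xang 94.9 along x offset 0.0152 radial 0.102 F [0.44 0.18 0.11] Fpush -0.14 Mz [-0.07  0.08 -0.04]
side 175 187.70009
tab side 198.53278753906494Traceback (most recent call last):
  File "g.py", line 17, in <module>
    g=big(gr)
  File "h.py", line 21, in big
    n,l,s,c=cv2.connectedComponentsWithStats(m); i=1+np.argmax(s[1:,4]); return np.argwhere(l==i)[:,::-1]
                                                     ~~~~~~~~~^^^^^^^^^
    return _wrapfunc(a, 'argmax', axis=axis, out=out, **kwds)
    return bound(*args, **kwds)
ValueError: attempt to get argmax of an empty sequence
```

>>> step_arm(
  increments=[
    [[-0.01,-0.13,0],[0,0,0.7]],
    [[-0.01,-0.13,0],[0,0,0.7]],
    [[0,-0.13,0],[0,0,0.7]],
    [[0,-0.13,0],[0,0,0.7]],
    [[0,-0.13,0],[0,0,0.7]],
    [[0,-0.13,0],[0,0,0.7]],
    [[0,-0.13,0],[0,0,0.7]],
    [[0,-0.13,0],[0,0,0.7]],
    [[0,0,0],[0,0,0]],
    [[0,0,0],[0,0,0]],
  ],
)

```text
clock: 20.4
tool_pos: [0.5162, -0.0731, 0.1351]
eef_rot: [0.639, 0.769, -0.0, 0.0]
contact_force: [-1.0, 1.4, 0.4]
opening: 0.004
finger_force: 0.7
```

```bash
python3 f.py
```

```text
t 20.4 [ 0.5162 -0.0731  0.1351] xang 100.5 along x offset 0.0154 radial 0.1027 F [-1.01  1.44  0.4 ] Fpush -1.6 Mz [0.22 0.29 0.01]
```

>>> step_arm(
  increments=[
    [[0,1,0],[0,0,0]],
    [[0,3,0],[0,0,0]],
    [[0,0,3.5],[0,0,0]],
    [[0,0,3.5],[0,0,0]],
    [[0,5,0],[0,0,0]],
    [[0,5,0],[0,0,0]],
    [[0,5,0],[0,0,0]],
    [[0,5,0],[0,0,0]],
    [[0,5,0],[0,0,0]],
    [[0,5,0],[0,0,0]],
  ],
)

```text
clock: 21.4
tool_pos: [0.5165, 0.27, 0.2054]
eef_rot: [0.639, 0.769, 0.001, 0.001]
contact_force: [0.3, 0.4, 0.4]
opening: 0.004
finger_force: 0.0
```

```bash
python3 g.py b2
```

```text
t 21.4 [0.5165 0.27   0.2054] xang 100.6 along x offset 0.3528 radial 0.0395 F [0.3  0.43 0.39] Fpush -0.37 Mz [-0.02 -0.02 -0.  ]
side 179 192.42708
tab side 198.3816259149169
top z 0.18 34 191.49457206040583 0.10159220173272558
top z 0.12 109 191.3174744252828 0.04827112348205673
tab top 46 196.93446364662412 0.1361300757506632
```

View pics/b2tc.png

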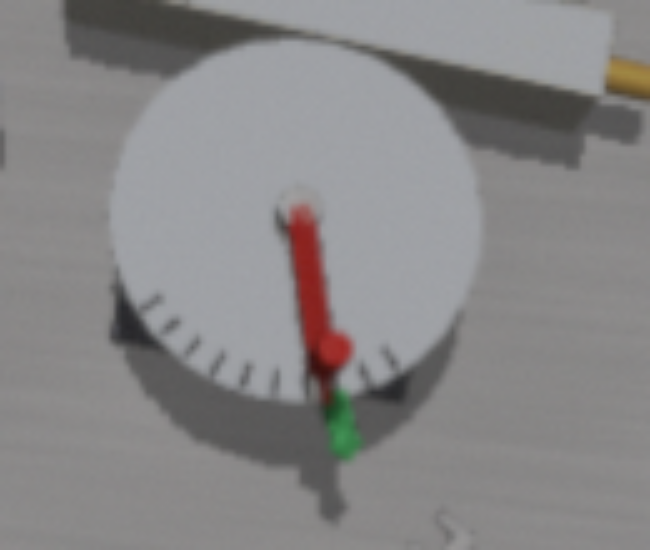

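The top view shows the lever with its grip at about (331,350), pointing just short of the green tab at (344,425). The lever needs about 5.6° more opening.

>>> step_arm(
  increments=[
    [[0,-4.5,0],[0,0,0.8]],
    [[0,-4.5,0],[0,0,0.8]],
    [[0,-4.5,0],[0,0,0.8]],
    [[0,-4.5,0],[0,0,0.8]],
    [[0,-4.5,0],[0,0,0.8]],
    [[0,-4.5,0],[0,0,0.8]],
    [[0,-4.5,0],[0,0,0.8]],
    [[0,0,-2.3],[0,0,0]],
    [[0,0,-2.3],[0,0,0]],
    [[0,0,-2.3],[0,0,0]],
  ],
)

```text
clock: 22.5
tool_pos: [0.5171, -0.0486, 0.1357]
eef_rot: [0.601, 0.799, 0.0, 0.001]
contact_force: [-0.0, -0.1, -0.3]
opening: 0.006
finger_force: 0.0
```

>>> step_arm(
  increments=[
    [[0,-0.2,0],[0,0,0]],
    [[0,-0.5,0],[0,0,0]],
    [[0,-0.5,0],[0,0,0]],
    [[0,-0.5,0],[0,0,0]],
    [[0,-0.5,0],[0,0,0]],
    [[0,-0.3,0],[0,0,0]],
    [[0,-0.2,0],[0,0,0]],
    [[0,-0.15,0],[0,0,0]],
    [[0,0,0],[0,0,0]],
    [[0,0,0],[0,0,0]],
  ],
)

```text
clock: 23.5
tool_pos: [0.5166, -0.0757, 0.1362]
eef_rot: [0.601, 0.8, 0.0, 0.0]
contact_force: [0.7, 1.6, 1.9]
opening: 0.006
finger_force: 1.0
```

```bash
python3 f.py
```

```text
t 23.5 [ 0.5166 -0.0757  0.1362] xang 106.2 along x offset 0.0228 radial 0.1011 F [0.68 1.57 1.94] Fpush -1.32 Mz [ 0.4  -0.1   0.04]
```

>>> step_arm(
  increments=[
    [[0.005,-0.08,0],[0,0,0]],
    [[0.005,-0.08,0],[0,0,0]],
    [[0.005,-0.08,0],[0,0,0]],
    [[0.005,-0.08,0],[0,0,0]],
    [[0.005,-0.08,0],[0,0,0]],
    [[0.005,-0.08,0],[0,0,0]],
    [[0.005,-0.08,0],[0,0,0]],
    [[0.005,-0.08,0],[0,0,0]],
    [[0,0,0],[0,0,0]],
    [[0,0,0],[0,0,0]],
  ],
)

```text
clock: 24.5
tool_pos: [0.5168, -0.0828, 0.1361]
eef_rot: [0.601, 0.799, -0.0, 0.0]
contact_force: [1.9, 1.9, 0.3]
opening: 0.006
finger_force: 1.0
```

```bash
python3 g.py b3 2>&1 | grep -v -e Err -e File
```

```text
t 24.5 [ 0.5168 -0.0828  0.1361] xang 106.1 along x offset 0.016 radial 0.1029 F [1.95 1.93 0.31] Fpush -1.31 Mz [ 0.45 -0.27  0.05]
side 176 198.06544
tab side 198.48822831171734
Traceback (most recent call last):
```

Within about half a degree; retreat and check from above.

>>> step_arm(
  increments=[
    [[0,1,0],[0,0,0]],
    [[0,3,0],[0,0,0]],
    [[0,0,3.5],[0,0,0]],
    [[0,0,3.5],[0,0,0]],
    [[0,5,0],[0,0,0]],
    [[0,5,0],[0,0,0]],
    [[0,5,0],[0,0,0]],
    [[0,5,0],[0,0,0]],
    [[0,5,0],[0,0,0]],
    [[0,5,0],[0,0,0]],
  ],
)

```text
clock: 25.6
tool_pos: [0.5158, 0.2589, 0.206]
eef_rot: [0.601, 0.799, -0.001, 0.0]
contact_force: [1.4, -0.0, 1.0]
opening: 0.006
finger_force: 0.0
```

```bash
python3 g.py b4
```

```text
t 25.6 [0.5158 0.2589 0.206 ] xang 106.1 along x offset 0.3444 radial 0.0089 F [ 1.39 -0.03  1.03] Fpush 0.42 Mz [-0.07 -0.01  0.01]
side 176 197.71826
tab side 198.3607112982146
top z 0.18 37 197.03699826673864 0.10135256761261718
top z 0.12 106 196.8663162225557 0.05043298927165096
tab top 48 196.56451793857545 0.135652636870208
```

View pics/b4tc.png

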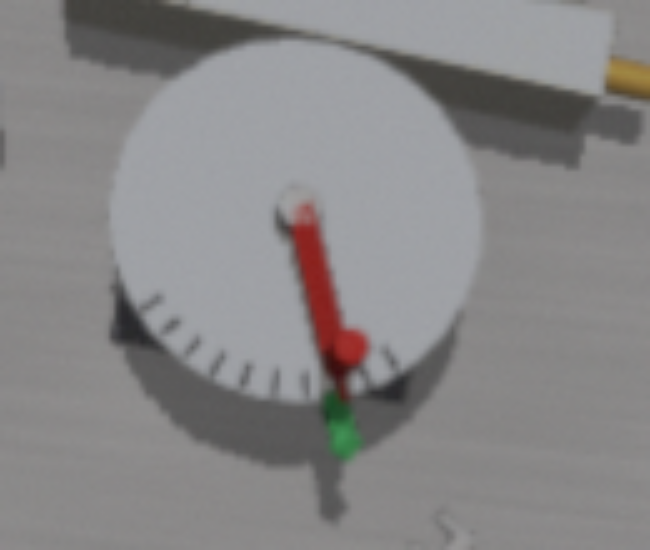

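View pics/b4.png

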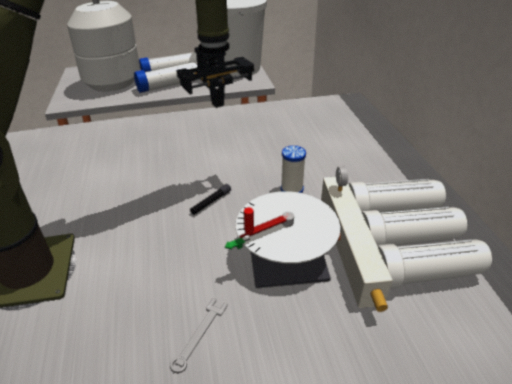

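The top view shows the lever's arm tip at (345,395) meeting the green tab at (342,420). The side view shows the wrench, penlight and cartridge where they started, and the robot clear of the rig.

```bash
python3 -c "
from plant import r
print(r.finish_job())"
```

```text
the job is handed in; nothing more can be done
None
```

I leaned the lever on the hidden seat at a measured 15–16 N for over a second, then pushed it back to within about 0.5° of the green tab; the wrench, penlight and cartridge look unmoved, and I handed the job in at about 26 s, but the camera's less certain lever-angle estimate put the lean nearer the 25 N limit.

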